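Lock the large casting mould with its swing strap

ROBOT

A 7-joint arm with a two-finger parallel gripper is mounted at the origin on the work surface. World frame = base frame: x ahead of the robot, y to its left, z up, the work surface at z = 0. Lengths are in m, angles in degrees, forces in N, time in s.
With the tool pointing down it reaches from about 0.425 to 0.95 m from the base axis. Payload 16.7 kg.
Tool frame: the origin (TCP) lies between the finger pads; the fingertips stand 8 mm ahead of it and the grasp point (between the pads) lies 11 mm behind it; z points along the fingers, y is the direction in which the jaws open and shut (so a half turn about z gives the same grasp; the last joint's range is limited). The gripper opens to 94 mm and grips with 3 to 60 N. Pads are 16 mm wide; open, the fingers measure 119 mm over their backs; the gripper's body (75 mm by 177 mm) begins 78 mm behind the grasp point.
Start: joints at [-74.456, 24.414, 4.234, 92.017, -1.954, 63.644, -3.845], TCP at [0.276, 0.616, 0.213] pointing down, gripper open.
Joint ranges: [-163.25, 163.25], [-28.42, 122.38], [-70.27, 78.77], [12.13, 141.07], [-58.53, 238.53], [9.26, 117.41], [-156.51, 156.51]. Speed limits (degrees/s): [108.29, 108.29, 136.94, 136.94, 172.46, 172.46, 172.46].

INTERFACE

Orientations are given as [roll, pitch, yaw] about the fixed x, y, z axes, in that order (R = Rz(yaw) Ry(pitch) Rx(roll)).
In Python, from rig import env gives the robot as it stands.
- The arm moves only by the tool play_rows, never from a script. Its arguments are lists of equal length, an entry for each row: "grip": the closure, from 0 (fully open) to 1 (shut); "xyz": the shift along the tool's x, y, z in mm, a list of three; "spin": the turn about the tool's z in degrees. In form: {"grip": [grip, ...], "xyz": [[tx, ty, tz], ...], "spin": [spin, ...]}. A call has 1 to 20 rows; each row is the pose to reach, as a shift and turn from the pose commanded when the call began, along the tool's axes at that moment; what a row does not reach only later rows make up. A row lasts 1/10 s, in which the tool goes at most 50 mm and 8.59 degrees, less where a joint would pass 70% of its speed; a pose out of reach is approached as far as the arm can. A call with a gripper value outside its range is refused whole. The fingers move at their own pace and stop on an object; the grip force is fixed at half the most. Time passes only in rows, so rows that repeat a pose let the fingers close. It gives the time, the measured TCP pose, the force and the opening at its end, in the units of the state.
- env.observe(): the state, without advancing time (a new reading comes with each control period).
- env.capture(name): name is "scene" or "top" or "wrist"; returns a dict with "color" (420x560x3 uint8, red, green, blue), "fovy" (degrees; the focal length in pixels is half the picture's height over the tangent of half this angle, whatever the lens; pixels are square), "cx", "cy" (the principal point, pixels), "pose" (4x4, takes a point from camera to world coordinates). Camera axes: x right, y down, z forward; pixel columns grow to the right and rows downward; lengths in m; the calibration is good to about 2 mm. A picture is of the moment at which its call begins. There is no depth.
- env.sign_off(): hands the job in, once; it reports no verdict.
Trained networks look in a picture, given as the dict that the camera call returned (one of the last four; its "shot" number tells which), for a name from the list of things; names that differ only in an ending like _2 or _b are one class to them, and where a whole thing is asked for, a point or a joint stands for the part that bears it (a point fixed in the world has none). Each returns a list of dicts, best first, with "score" (0 to 1); they miss things now and then, are a little off and sometimes report something else, mostly with a low value. They report only what shows in the picture. A call takes as long as a camera call.
- env.find_in(picture, query): "location" ([column, row] in pixels, amid what is visible of it).
- env.landmark_of(picture, query): "location" ([column, row] in pixels: a listed point, or the origin of a listed thing).
The state is a dict: "time_s": time; "joints": joint angles; "qvel": joint speeds; "effort": joint torques, N m; "ee_pos": TCP position; "orientation": TCP orientation; "force": force on the tool from outside, world axes, zero at the start; "ft_torque": the same for the moment, N m; "width": opening from 0.0 (shut) to 1.0 (fully open).
Only numpy, scipy, OpenCV 4.12 (cv2) and the standard library are available. Lean on these libraries where they do the work, as an engineer would, in place of code of your own. Each camera call takes 0.05 s, during which the arm holds its last target.

TASK

Two plaster casting moulds stand on the potter's bench, each with a flat steel strap swung open. Lock the larger mould: swing its strap round its pivot bolt until the slot in the strap is fully home on the mould's second bolt, and let go. Leave the smaller mould's strap open as it is.

Things in the scene. Friction and masses are not known exactly. Their poses are not given: they have to be found in the camera images.
- strap: Flat steel strap lying on the larger mould, 5 mm thick, 40 wide, 162 long, 0.26 kg. Origin: centre of its 15 mm pivot hole, at its underside; the hole sits loosely (2.5 mm play) on a fixed 10 mm headed bolt. x runs along it to the free end, z up. At x = 122 mm, y = 0 a round dark wooden knob, 24 mm across, stands 42 mm tall on the strap. It slides with light friction and stays where left.
- slot_seat (a point): Where the second bolt's axis lies in the strap's slot when fully home: x = 90, y = 3 mm in the strap's frame, at its underside. The slot is 22 mm wide, open at the strap's -y edge, its closed end at y = 8 mm. The strap starts 50 to 95 degrees anticlockwise, seen from above, of its locked position: it closes clockwise, slot mouth leading.
- catch_bolt (a point): Foot of the larger mould's second bolt, on its axis, on the mould's top, 90 mm from the pivot bolt's axis. Fixed, upright, 10 mm thick; its 23 mm washer and head span 7 to 13 mm above the mould's top (the strap slides in underneath). The mould is plaster with wooden side boards, 170 mm square overall, 75 mm high, fixed to the bench.
- small_knob (a point): Top centre of the wooden knob (18 mm across, 28 mm tall) on the smaller mould's open strap, 78 mm above the bench. That strap is loose on its bolt too and must be left where it is. The smaller mould is of the same make, 125 mm square overall, 45 mm high, also fixed.

How it is judged:
By the outcome, as a careful person would: the job done as asked, in the order asked, and still so for the second after the job is handed in, with the robot touching nothing.
It also fails if it takes over 40 s, if anything falls off the work surface, if the arm or the gripper's body presses on something with over 40 N, if the wrist force passes 120 N, or if a joint passes its speed limit or range.

## Working session

There is one attempt and no reset: what is moved stays moved. The work goes in short steps, Python scripts to look and compute and a tool call to move; the robot and the scene stay as the last step left them, time stands still between calls to the robot, and variables do not carry over. Pictures are saved under pics/ and viewed, and the job is handed in when it is done.

Besides the shell and the picture viewer there is one more tool, called after "Request:" by a JSON object that holds its "api" and its "payload". play_rows: Moves the arm, as the interface text tells. Its arguments: {"type":"object","properties":{"grip":{"type":"array"},"xyz":{"type":"array"},"spin":{"type":"array"}},"required":["grip","xyz","spin"]}

```bash
ls; mkdir -p pics
cat > h.py <<'E'
from rig import env
import numpy as np, cv2
def ray(p,uv):
    H,W=p["color"].shape[:2]; f=H/2/np.tan(np.radians(p["fovy"]/2))
    d=np.array([(uv[0]-p["cx"])/f,(uv[1]-p["cy"])/f,1.]); T=np.array(p["pose"])
    return T[:3,3],T[:3,:3]@d
def atz(p,uv,z):
    o,d=ray(p,uv); return o+d*(z-o[2])/d[2]
def proj(p,X):
    H,W=p["color"].shape[:2]; f=H/2/np.tan(np.radians(p["fovy"]/2))
    T=np.array(p["pose"]); c=T[:3,:3].T@(np.array(X)-T[:3,3]); return np.array([p["cx"]+f*c[0]/c[2],p["cy"]+f*c[1]/c[2]])
def tri(obs):
    A=np.zeros((3,3));b=np.zeros(3)
    for p,uv in obs:
        o,d=ray(p,uv); d=d/np.linalg.norm(d); M=np.eye(3)-np.outer(d,d); A+=M;b+=M@o
    return np.linalg.solve(A,b)
def save(p,n,s=1): cv2.imwrite("pics/"+n,cv2.resize(p["color"][:,:,::-1],None,fx=s,fy=s,interpolation=cv2.INTER_CUBIC))
E
python3 - <<'E'
from h import *
print(env.observe())
for n in ["scene","top","wrist"]:
    p=env.capture(n); save(p,n+"0.png",1.4); print(n,p["fovy"],p["cx"],p["cy"],np.round(p["pose"],3).tolist())
    for q in ["strap","slot_seat","catch_bolt","small_knob"]:
        print(q,[(np.round(r["location"],1).tolist(),round(r["score"],2)) for r in env.landmark_of(p,q)][:3])
E
```

```text
pics
{'time_s': 0.0, 'joints': array([-74.45486629,  24.4506019 ,   4.23287906,  92.05243433,
        -1.95536583,  63.64549718,  -3.84483043]), 'qvel': array([-0.03672011, -0.07838458, -0.01428316,  0.02373348, -0.01689119,
       -0.02473255,  0.01353477]), 'effort': array([-8.33959748e-04, -9.35825944e+01,  3.66587430e+00, -4.54170442e+01,
       -4.89527732e-02,  2.04870879e-02,  1.97417517e-04]), 'ee_pos': array([0.27559446, 0.61568714, 0.21276387]), 'orientation': array([-1.79923840e+02,  4.91299870e-03,  1.55884934e+02]), 'force': array([-0.02151484,  0.04038829, -0.29339184]), 'ft_torque': array([-0.04512327, -0.00841174,  0.03412089]), 'width': 1.0008458561466709}
scene 57.21411002563081 274.62932227486857 211.19884888980155 [[0.034, 0.713, -0.7, 1.093], [0.999, -0.034, 0.014, -0.014], [-0.013, -0.7, -0.714, 0.696], [0.0, 0.0, 0.0, 1.0]]
strap [([358.2, 211.1], 0.86)]
slot_seat [([389.9, 232.4], 0.78)]
catch_bolt [([346.4, 237.5], 0.72)]
small_knob [([217.7, 217.9], 0.63)]
top 45.7075854832639 278.5302084423227 209.1848020232693 [[-0.018, -0.995, 0.101, 0.46], [-0.999, 0.015, -0.032, -0.007], [0.031, -0.101, -0.994, 0.913], [0.0, 0.0, 0.0, 1.0]]
strap [([145.8, 245.7], 0.72)]
slot_seat [([118.2, 203.1], 0.87)]
catch_bolt [([173.3, 200.6], 0.63)]
small_knob [([337.1, 231.1], 0.78)]
wrist 65.45757893448507 281.9091423450665 211.33827608035992 [[0.409, 0.884, 0.226, 0.21], [0.913, -0.396, -0.1, 0.645], [0.001, 0.247, -0.969, 0.384], [0.0, 0.0, 0.0, 1.0]]
strap []
slot_seat []
catch_bolt []
small_knob []
```

View pics/scene0.png

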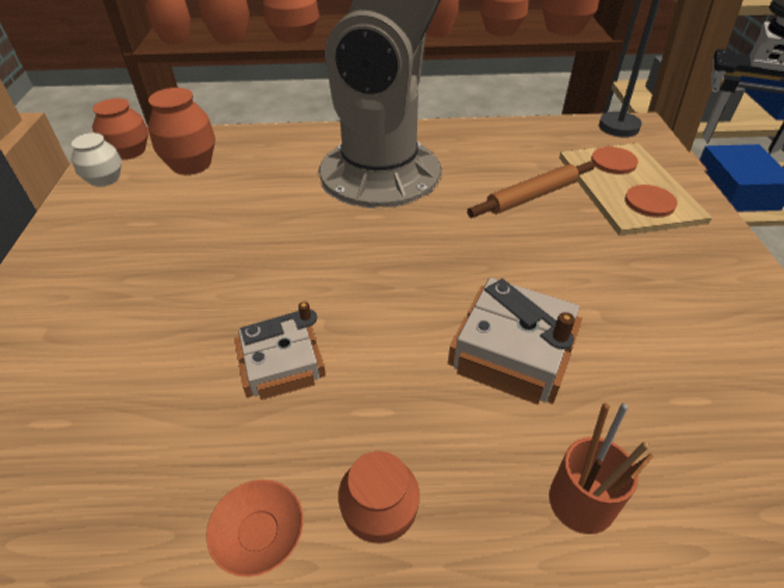

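View pics/top0.png

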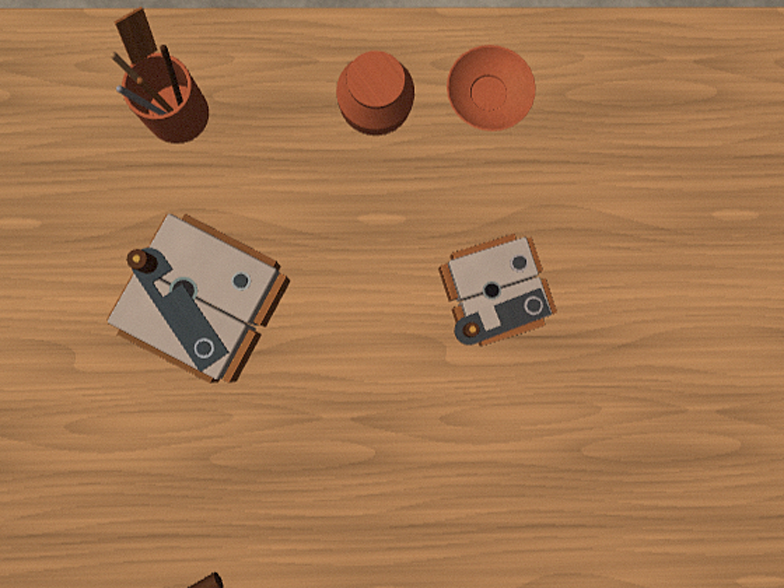

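The scene view shows the larger mould at right. In the 1.4x picture its pivot is at about (503,288), the catch bolt at (484,325) and the knob top at (565,315). The top view shows the larger mould at left, with pivot (205,348), catch bolt (241,281) and knob top (135,258). Next I'll measure these points.

Run:
```python
from h import *
s=env.capture("scene"); t=env.capture("top")
D={}
for q in ["strap","slot_seat","catch_bolt","small_knob"]:
    a=env.landmark_of(s,q)[0]; b=env.landmark_of(t,q)[0]
    z={"strap":.075,"slot_seat":.075,"catch_bolt":.075,"small_knob":.078}[q]
    print(q,a["location"],b["location"],"tri",tri([(s,a["location"]),(t,b["location"])]).round(4),"s",atz(s,a["location"],z).round(4),"t",atz(t,b["location"],z).round(4))
# hand picked
for n,us,ut,z in [("pivothead",(503,288),(205,348),.086),("catchhead",(484,325),(241,281),.088),("knobtop",(566,315),(135,258),.122)]:
    us=np.array(us)/1.4; ut=np.array(ut)/1.4
    print(n,"tri",tri([(s,us),(t,ut)]).round(4),"s",atz(s,us,z).round(4),"t",atz(t,ut,z).round(4))
for nm,p,c in [("s",s,(375,225)),("t",t,(145,220))]:
    x,y=c; cr=p["color"][y-60:y+60,x-80:x+80]
    cv2.imwrite(f"pics/crop_{nm}.png",cv2.resize(cr[:,:,::-1],None,fx=5,fy=5,interpolation=cv2.INTER_CUBIC))
```

```text
strap [358.2, 209.9] [145.8, 248.9] tri [0.4818 0.1896 0.0676] s [0.489  0.1871 0.075 ] t [0.4816 0.1881 0.075 ]
slot_seat [391.2, 236.5] [117.1, 203.1] tri [0.5609 0.2432 0.0631] s [0.5706 0.2418 0.075 ] t [0.559  0.2365 0.075 ]
catch_bolt [345.3, 237.0] [172.4, 198.2] tri [0.5662 0.1451 0.0734] s [0.5676 0.1451 0.075 ] t [0.566  0.1444 0.075 ]
small_knob [217.4, 216.6] [337.2, 234.0] tri [ 0.5008 -0.1301  0.081 ] s [ 0.498  -0.1292  0.078 ] t [ 0.501  -0.1319  0.078 ]
pivothead tri [0.4822 0.1878 0.0811] s [0.4868 0.1884 0.086 ] t [0.4819 0.1845 0.086 ]
catchhead tri [0.5609 0.1447 0.0828] s [0.5653 0.1448 0.088 ] t [0.5602 0.1424 0.088 ]
knobtop tri [0.5836 0.2548 0.1246] s [0.5813 0.2559 0.122 ] t [0.584  0.2557 0.122 ]
```

View pics/crop_s.png

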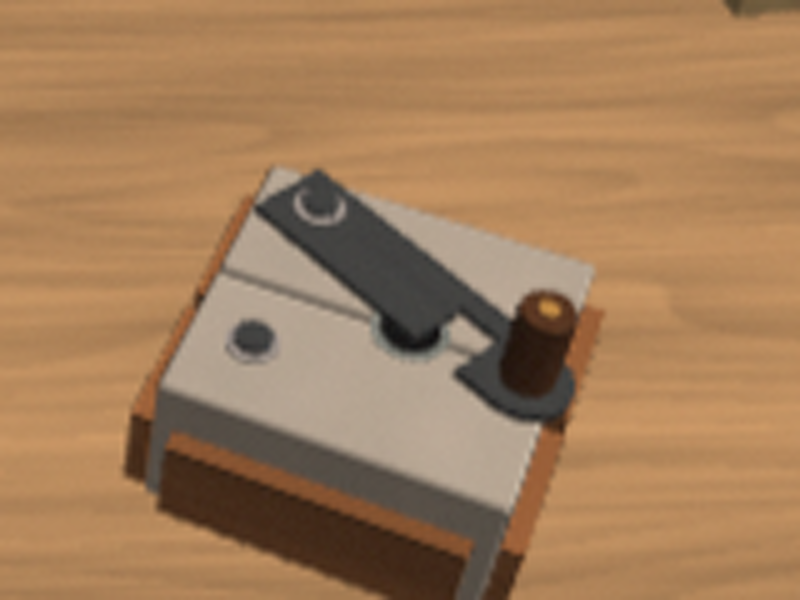

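View pics/crop_t.png

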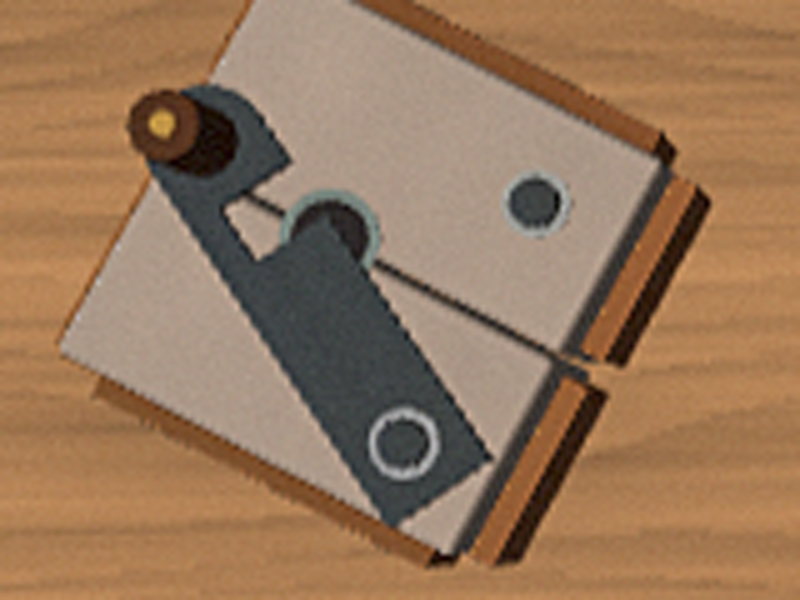

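Request:
{"api": "play_rows", "payload": {"grip": [0,0,0,0,0,0,0,0,0,0,0,0,0,0,0,0], "xyz": [[-36,-17,0],[-72,-34,0],[-108,-51,0],[-144,-68,0],[-180,-85,0],[-216,-102,0],[-252,-119,0],[-288,-136,0],[-324,-153,0],[-360,-170,0],[-395,-187,0],[-428,-203,0],[-428,-203,0],[-428,-203,0],[-428,-203,0],[-428,-203,0]], "spin": [-5,-10,-15,-20,-25,-30,-35,-40,-45,-50,-55,-58.4,-58.4,-58.4,-58.4,-58.4]}}

```text
time_s: 2.85
ee_pos: [0.5827, 0.2573, 0.2135]
orientation: [180.0, 0.0, -145.6]
force: [-0.6, -0.6, -0.5]
width: 0.999
```

Run:
```python
from h import *
o=env.observe(); print(o["time_s"],o["ee_pos"],o["orientation"],o["joints"].round(1),o["force"])
for n in ["wrist","scene"]:
    p=env.capture(n); save(p,n+"1.png",1.4)
    for q in ["strap","slot_seat","catch_bolt"]:
        for r in env.landmark_of(p,q)[:1]: print(n,q,np.round(r["location"],1),round(r["score"],2),atz(p,r["location"],.075).round(4))
    print("proj knob",proj(p,[.583,.2555,.122]), "tcp",proj(p,o["ee_pos"]))
```

```text
2.85 [0.58266975 0.2572857  0.21351071] [ 1.79977314e+02  1.36004751e-03 -1.45622704e+02] [-32.   20.9   3.1  97.2  -1.3  62.   95.9] [-0.56305235 -0.63311697 -0.52585061]
wrist strap [278.5  69.5] 0.82 [0.484  0.1859 0.075 ]
wrist slot_seat [283.8 173.4] 0.89 [0.5568 0.2416 0.075 ]
proj knob [280.19928521 216.43589824] tcp [282.60025093 260.69670262]
scene strap [358.2 209.3] 0.8 [0.4872 0.1874 0.075 ]
scene slot_seat [386.8 231.9] 0.82 [0.5574 0.2356 0.075 ]
scene catch_bolt [347.3 236.8] 0.73 [0.5672 0.1494 0.075 ]
proj knob [404.31657009 225.64963102] tcp [416.58149768 191.86470993]
```

View pics/wrist1.png

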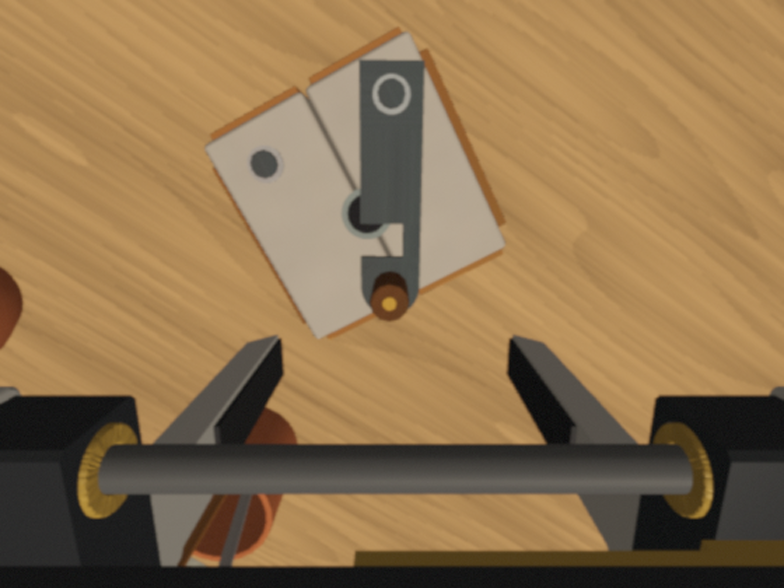

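View pics/scene1.png

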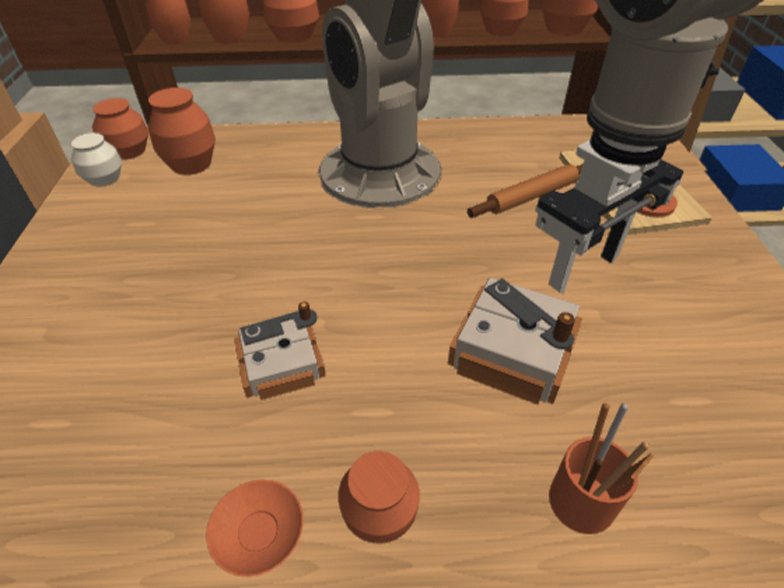

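The wrist view shows the strap aligned with the tool, knob top at (389,304), pivot at (391,94) and catch bolt at (264,163). The brush cup is at lower left, so I'll check its clearance and refine the points.

Run:
```python
from h import *
p=env.capture("wrist"); s=env.capture("scene"); t=env.capture("top"); save(t,"top1.png",1.4)
for n,u,z in [("piv",(391,94),.086),("catch",(264,163),.088),("knob",(389,303.5),.122)]:
    print(n,atz(p,np.array(u)/1.4,z).round(4))
print("brush",tri([(s,np.array((622,407))/1.4),(t,np.array((120,90))/1.4)]).round(3),tri([(s,np.array((604,407))/1.4),(t,np.array((115,56))/1.4)]).round(3),tri([(s,np.array((604,407))/1.4),(t,np.array((165,48))/1.4)]).round(3))
```

```text
piv [0.4841 0.1854 0.086 ]
catch [0.5618 0.1427 0.088 ]
knob [0.5851 0.2528 0.122 ]
brush [0.763 0.261 0.166] [0.782 0.239 0.201] [0.792 0.208 0.213]
```

Request:
{"api": "play_rows", "payload": {"grip": [0,0,0,0,0,0,0,0], "xyz": [[0,-2,20],[0,-2,40],[0,-2,60],[0,-2,80],[0,-2,95],[0,-2,106],[0,-2,109],[0,-2,109]], "spin": [0,0,0,0,0,0,0,0]}}

```text
time_s: 4.2
ee_pos: [0.5847, 0.2543, 0.1045]
orientation: [180.0, -0.0, -145.7]
force: [-0.5, 0.3, 1.0]
width: 1.001
```

Run:
```python
from h import *
o=env.observe(); print(o["time_s"],o["ee_pos"],o["orientation"],o["force"])
p=env.capture("scene"); x,y=400,220; cv2.imwrite("pics/s2.png",cv2.resize(p["color"][y-80:y+80,x-100:x+100,::-1],None,fx=3.7,fy=3.7,interpolation=cv2.INTER_CUBIC))
p=env.capture("wrist"); save(p,"w2.png",1.4)
```

```text
4.2 [0.58466014 0.25428581 0.10445427] [ 1.79999800e+02 -1.14729343e-02 -1.45717839e+02] [-0.50172427  0.32820336  0.97241419]
```

View pics/s2.png

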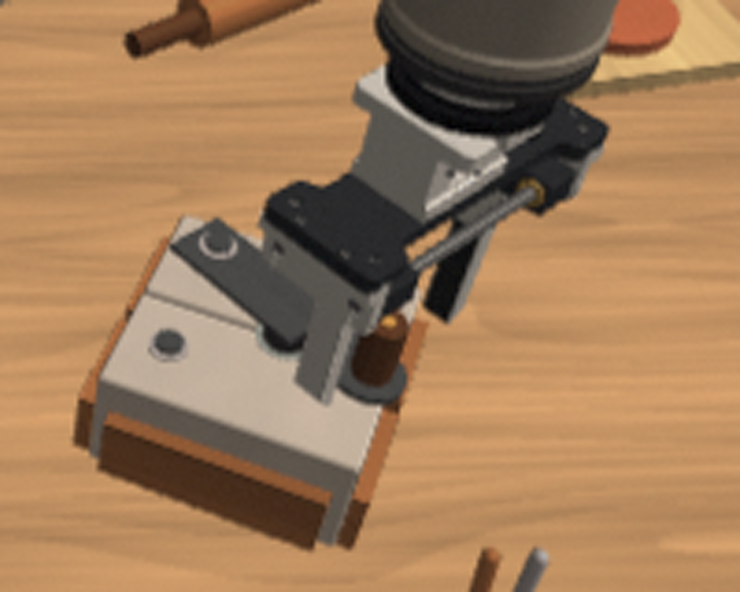

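View pics/w2.png

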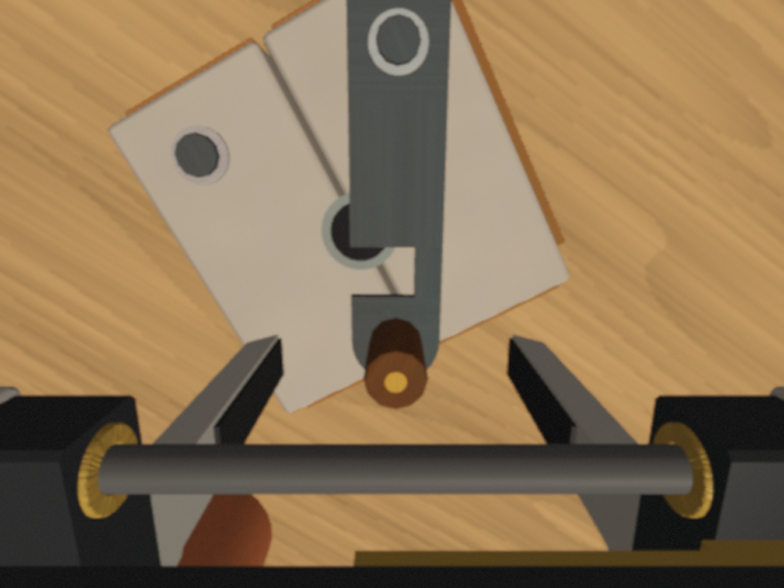

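The knob (top at (396,382) in the wrist view) is centred between the fingers, so I'll close the gripper.

Request:
{"api": "play_rows", "payload": {"grip": [1,1,1,1,1,1,1,1,1,1], "xyz": [[0,0,0],[0,0,0],[0,0,0],[0,0,0],[0,0,0],[0,0,0],[0,0,0],[0,0,0],[0,0,0],[0,0,0]], "spin": [0,0,0,0,0,0,0,0,0,0]}}

```text
time_s: 5.3
ee_pos: [0.5846, 0.2543, 0.1045]
orientation: [-180.0, -0.0, -145.7]
force: [0.4, -0.1, -0.7]
width: 0.253
```

Run:
```python
from h import *
o=env.observe(); print(o["time_s"],o["ee_pos"],o["orientation"],o["force"],o["width"]*94)
p=env.capture("wrist"); save(p,"w3.png",1.4)
# arc in tool axes: tool x radial inward (yaw -145.7), closing moves along -tool y? 
P=np.array([.4832,.1858]); K=o["ee_pos"][:2]; r=K-P; print("r",np.hypot(*r),np.degrees(np.arctan2(r[1],r[0])))
y=np.radians(o["orientation"][2]); ex=np.array([np.cos(y),np.sin(y)]); ey=np.array([np.sin(y),-np.cos(y)])
for a in list(range(4,65,4)):
    c,s=np.cos(np.radians(-a)),np.sin(np.radians(-a)); u=r/np.hypot(*r)*.122
    q=P+np.array([c*u[0]-s*u[1],s*u[0]+c*u[1]])-(P+u); print(a,(1000*q@ex).round(1),(1000*q@ey).round(1))
```

```text
5.3 [0.58458174 0.25428063 0.10446034] [-1.79999910e+02 -2.88739579e-03 -1.45713505e+02] [ 0.40437361 -0.05166438 -0.70970609] 23.73594553415806
r 0.12234318225918125 34.037966714706826
4 0.3 -8.5
8 1.3 -17.0
12 2.8 -25.4
16 4.9 -33.6
20 7.5 -41.7
24 10.8 -49.6
28 14.5 -57.2
32 18.8 -64.6
36 23.6 -71.6
40 28.9 -78.3
44 34.6 -84.6
48 40.8 -90.5
52 47.3 -95.9
56 54.2 -100.9
60 61.5 -105.4
64 69.0 -109.4
```

View pics/w3.png

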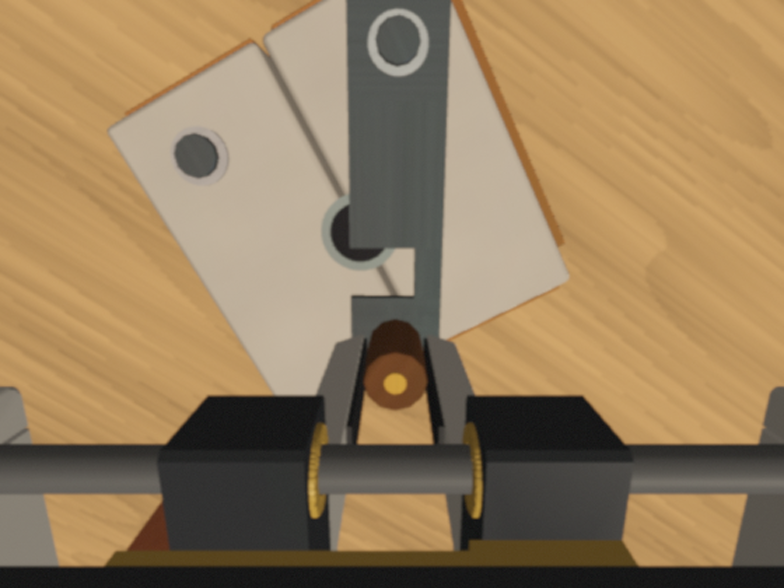

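The gripper holds the knob (opening 23.7 mm). I'll swing the first 44°.

Request:
{"api": "play_rows", "payload": {"grip": [1,1,1,1,1,1,1,1,1,1,1,1,1], "xyz": [[0.3,-8.5,0],[1.3,-17,0],[2.8,-25.4,0],[4.9,-33.6,0],[7.5,-41.7,0],[10.8,-49.6,0],[14.5,-57.2,0],[18.8,-64.6,0],[23.6,-71.6,0],[28.9,-78.3,0],[34.6,-84.6,0],[34.6,-84.6,0],[34.6,-84.6,0]], "spin": [4,8,12,16,20,24,28,32,36,40,44,44,44]}}

```text
time_s: 6.65
ee_pos: [0.6037, 0.1652, 0.1044]
orientation: [-180.0, 0.0, 170.4]
force: [1.9, -1.5, -1.9]
width: 0.248
```

Run:
```python
from h import *
o=env.observe(); print(o["time_s"],o["ee_pos"],o["orientation"],o["force"],o["width"]*94)
p=env.capture("wrist"); save(p,"w4.png",1.4)
```

```text
6.65 [0.60368637 0.16515317 0.10443481] [-1.79994985e+02  3.11081634e-03  1.70415872e+02] [ 1.8912374  -1.48426674 -1.92803101] 23.28347908942051
```

View pics/w4.png

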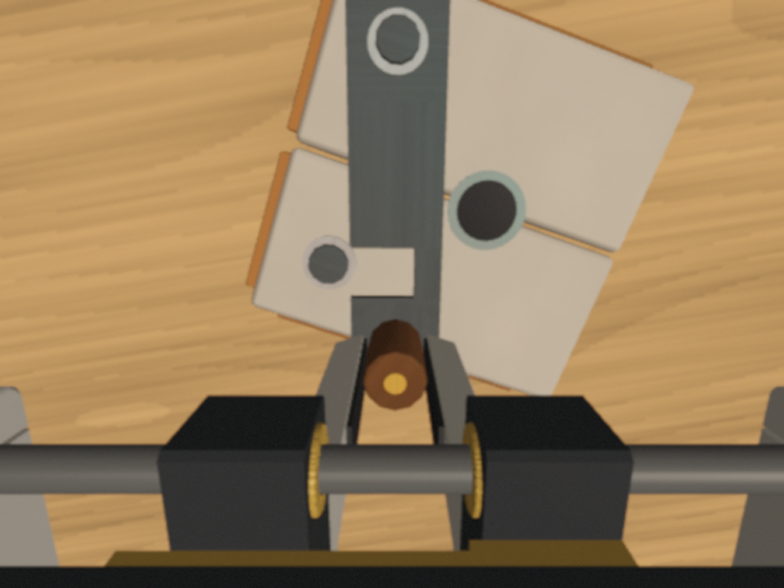

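The slot now lines up with the catch bolt (head at (328,263), slot rows 248–296). I'll continue to just short of home.

Request:
{"api": "play_rows", "payload": {"grip": [1,1,1,1,1,1,1,1,1,1], "xyz": [[0.2,-6.4,0],[0.7,-12.8,0],[1.5,-19.1,0],[2.7,-25.4,0],[3.6,-29.5,0],[4.7,-33.6,0],[5.3,-35.7,0],[6,-37.7,0],[6,-37.7,0],[6,-37.7,0]], "spin": [3,6,9,12,14,16,17,18,18,18]}}

```text
time_s: 7.7
ee_pos: [0.5913, 0.1288, 0.1044]
orientation: [-180.0, -0.0, 152.3]
force: [0.9, 0.1, -1.4]
width: 0.248
```

Run:
```python
from h import *
o=env.observe(); print(o["time_s"],o["ee_pos"],o["orientation"],o["force"],o["width"]*94)
p=env.capture("wrist"); save(p,"w5.png",1.4)
```

```text
7.7 [0.59131953 0.12880123 0.10440629] [-1.79988182e+02 -5.99500503e-03  1.52323035e+02] [ 0.86029087  0.08569379 -1.35765798] 23.310590911308665
```

View pics/w5.png

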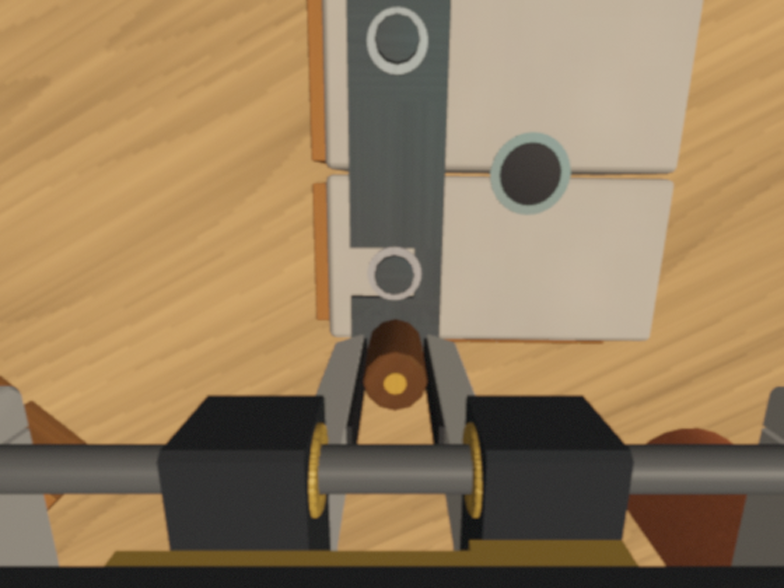

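The bolt head is at (395,273), nearly home in the slot. I'll creep until the force rises.

Request:
{"api": "play_rows", "payload": {"grip": [1,1,1,1], "xyz": [[0,-1,0],[0,-2.1,0],[0,-3.2,0],[0,-3.2,0]], "spin": [0.5,1,1.5,1.5]}}

```text
time_s: 8.15
ee_pos: [0.5898, 0.1257, 0.1044]
orientation: [-180.0, -0.0, 150.8]
force: [-0.4, 0.7, -1.5]
width: 0.249
```

Request:
{"api": "play_rows", "payload": {"grip": [1,1,1], "xyz": [[0,-1,0],[0,-1,0],[0,-1,0]], "spin": [0.5,0.5,0.5]}}

```text
time_s: 8.45
ee_pos: [0.5894, 0.125, 0.1045]
orientation: [-180.0, -0.0, 150.3]
force: [-1.6, 0.4, -1.4]
width: 0.247
```

Request:
{"api": "play_rows", "payload": {"grip": [1,1,1], "xyz": [[0,-1,0],[0,-1,0],[0,-1,0]], "spin": [0.5,0.5,0.5]}}

```text
time_s: 8.75
ee_pos: [0.5889, 0.1243, 0.1045]
orientation: [180.0, -0.0, 149.8]
force: [-0.9, 1.2, -1.6]
width: 0.251
```

Request:
{"api": "play_rows", "payload": {"grip": [1,1,1], "xyz": [[0,-1,0],[0,-1,0],[0,-1,0]], "spin": [0.5,0.5,0.5]}}

```text
time_s: 9.05
ee_pos: [0.5885, 0.1237, 0.1045]
orientation: [180.0, -0.0, 149.3]
force: [0.8, 4.1, -3.6]
width: 0.248
```

Request:
{"api": "play_rows", "payload": {"grip": [1,1,1], "xyz": [[0,-1,0],[0,-1,0],[0,-1,0]], "spin": [0.5,0.5,0.5]}}

```text
time_s: 9.35
ee_pos: [0.5881, 0.1232, 0.1045]
orientation: [179.9, -0.0, 148.8]
force: [1.3, 6.7, -4.2]
width: 0.248
```

Run:
```python
from h import *
o=env.observe(); print(o["time_s"],o["ee_pos"],o["orientation"],o["force"],o["ft_torque"],o["width"]*94)
p=env.capture("wrist"); save(p,"w6.png",1.4)
```

```text
9.35 [0.5880832  0.1232204  0.10452711] [ 1.79947145e+02 -1.09793458e-04  1.48797935e+02] [ 1.29101376  6.68037035 -4.18786738] [ 1.5735541  -0.56820148 -0.1518864 ] 23.271329488119605
```

View pics/w6.png

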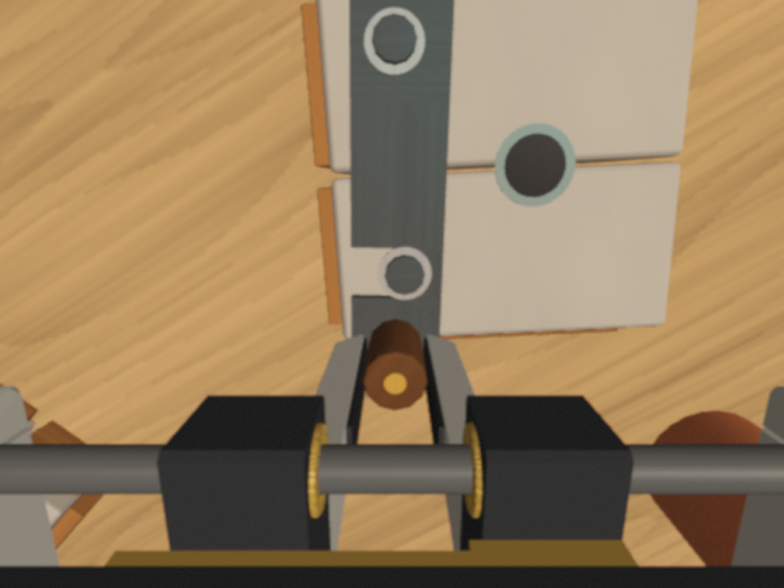

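Request:
{"api": "play_rows", "payload": {"grip": [1,1,1,1], "xyz": [[0,-1,0],[0,-2,0],[0,-2,0],[0,-2,0]], "spin": [0,0,0,0]}}

```text
time_s: 9.8
ee_pos: [0.5878, 0.1228, 0.1047]
orientation: [179.8, 0.0, 148.8]
force: [6.5, 12.6, -8.3]
width: 0.246
```

Run:
```python
from h import *
o=env.observe(); print(o["time_s"],o["ee_pos"],o["orientation"],o["force"],o["ft_torque"],o["width"]*94)
p=env.capture("wrist"); cv2.imwrite("pics/w7.png",cv2.resize(p["color"][0:260,180:440,::-1],None,fx=2.3,fy=2.3,interpolation=cv2.INTER_CUBIC))
```

```text
9.8 [0.58776344 0.12276497 0.10467382] [1.79836378e+02 3.89577340e-02 1.48842902e+02] [ 6.51314061 12.61960398 -8.27562246] [ 3.02101682 -1.65617162 -0.21608051] 23.134762946237142
```

View pics/w7.png

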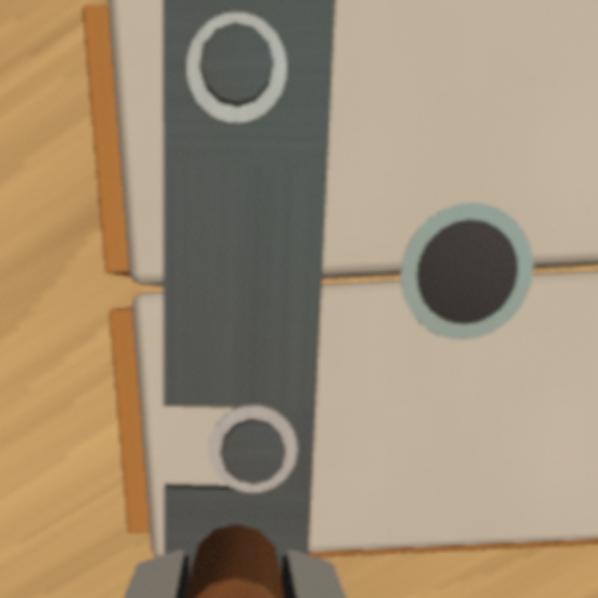

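The force rose to about 14 N while the tool moved only 0.5 mm for 2 mm commanded, so the slot end is hard against the bolt. I'll ease the preload, then open.

Request:
{"api": "play_rows", "payload": {"grip": [1,1,0.6,0.4,0.2,0,0,0,0,0,0,0], "xyz": [[0,1,0],[0,1.5,0],[0,1.5,0],[0,1.5,0],[0,1.5,0],[0,1.5,0],[0,1.5,0],[0,1.5,0],[0,1.5,0],[0,1.5,0],[0,1.5,0],[0,1.5,0]], "spin": [0,0,0,0,0,0,0,0,0,0,0,0]}}

```text
time_s: 11.05
ee_pos: [0.5876, 0.122, 0.1045]
orientation: [-180.0, -0.0, 148.8]
force: [-0.2, 0.2, 0.3]
width: 0.997
```

Run:
```python
from h import *
o=env.observe(); print(o["time_s"],o["ee_pos"],o["orientation"],o["force"],o["width"]*94)
p=env.capture("wrist"); save(p,"w8.png",1.4)
```

```text
11.05 [0.58759505 0.12201142 0.10445574] [-1.79995515e+02 -3.14285040e-03  1.48785787e+02] [-0.20290707  0.20818329  0.28275285] 93.68008554508957
```

View pics/w8.png

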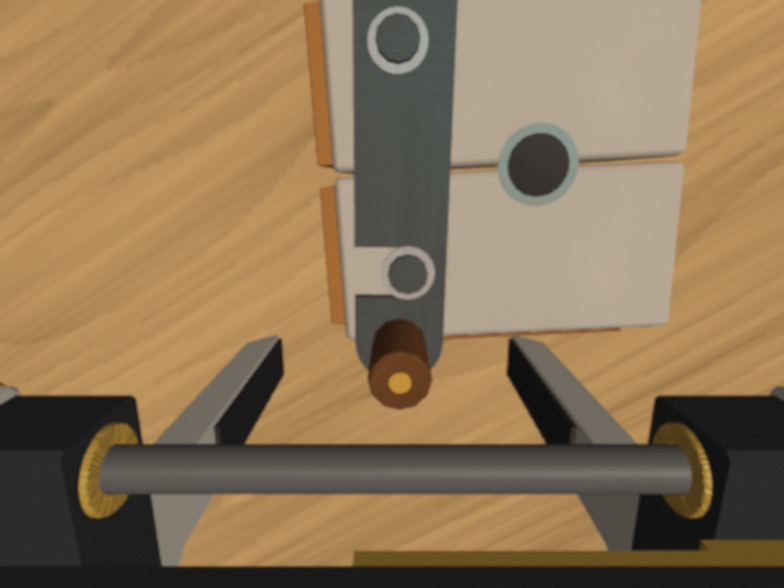

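The fingers are clear and the slot is still home: bolt head at (408,273) against the strap centre line at about 400. I'll retract straight up.

Request:
{"api": "play_rows", "payload": {"grip": [0,0,0,0,0,0,0,0,0,0], "xyz": [[0,0,-10],[0,0,-25],[0,0,-45],[0,0,-65],[0,0,-85],[0,0,-105],[0,0,-120],[0,0,-130],[0,0,-130],[0,0,-130]], "spin": [0,0,0,0,0,0,0,0,0,0]}}

```text
time_s: 12.1
ee_pos: [0.5874, 0.122, 0.2341]
orientation: [-180.0, -0.0, 148.8]
force: [-0.0, 0.1, -1.2]
width: 1.005
```

Run:
```python
from h import *
o=env.observe(); print(o["time_s"],o["ee_pos"],o["force"])
p=env.capture("wrist"); s=env.capture("scene"); save(s,"s9.png",1.4)
x,y=280,140; cv2.imwrite("pics/w9.png",cv2.resize(p["color"][y-90:y+110,x-100:x+100,::-1],None,fx=3,fy=3,interpolation=cv2.INTER_CUBIC))
for n,c in [("w",p),("s",s)]:
    for q in ["strap","slot_seat","catch_bolt","small_knob"]:
        for r in env.landmark_of(c,q)[:1]: print(n,q,np.round(r["location"],1),round(r["score"],2),atz(c,r["location"],.078 if q=="small_knob" else .075).round(4))
```

```text
12.1 [0.58742893 0.12202693 0.23413788] [-0.02290234  0.05657902 -1.18270054]
w strap [286.7  75.3] 0.73 [0.4872 0.1874 0.075 ]
w slot_seat [288.8 167.9] 0.83 [0.5629 0.1444 0.075 ]
w catch_bolt [287.5 166.8] 0.72 [0.5612 0.1439 0.075 ]
s strap [361.6 212.8] 0.93 [0.4985 0.193  0.075 ]
s slot_seat [345.6 234.2] 0.84 [0.5598 0.147  0.075 ]
s catch_bolt [344.5 234.8] 0.58 [0.5614 0.1444 0.075 ]
s small_knob [214.3 217.8] 0.96 [ 0.5014 -0.1358  0.078 ]
```

View pics/w9.png

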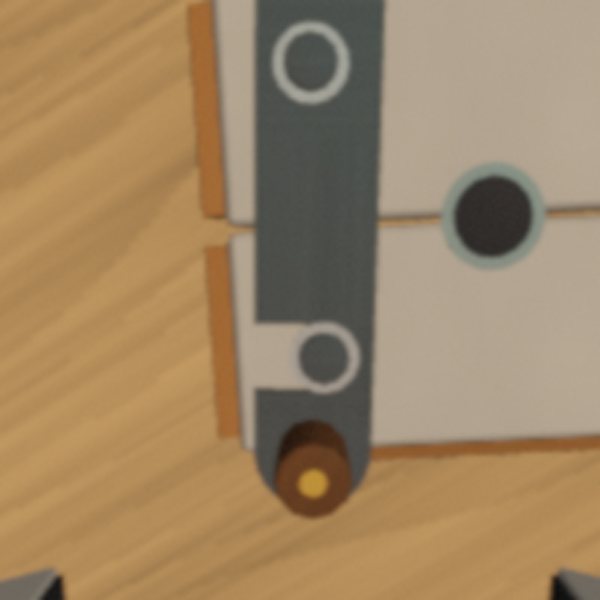

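View pics/s9.png

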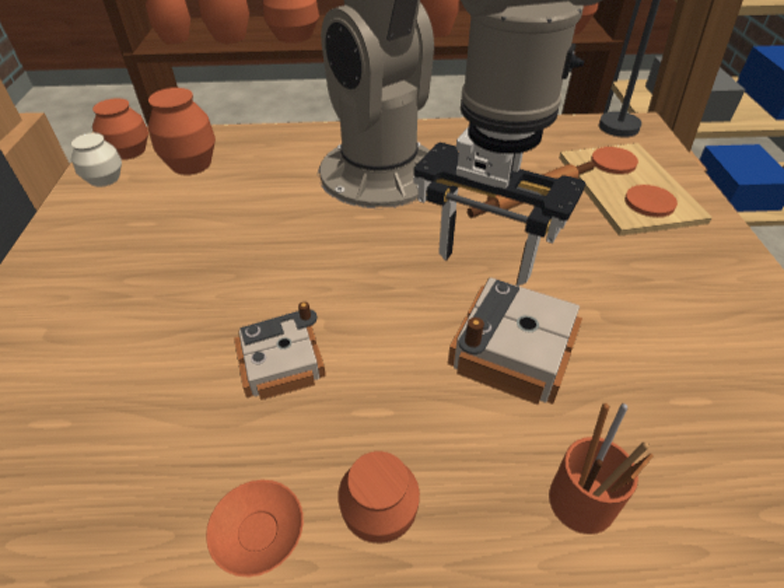

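In the final wrist crop the strap edges at the bolt are at columns 255 and 374 (centre 314.5, 3 px/mm). The bolt is at column 324, so y ≈ 3.2 mm against 3 mm nominal. The small strap looks unchanged in the scene view, and the gripper is clear, so I'm handing in.

```bash
python3 -c "
from rig import env
print(env.sign_off())"
```

```text
the job is handed in; nothing more can be done
None
```

The larger mould is locked, the strap has been released, and the job was handed in at about 12 s. I gripped the strap's knob, swung it about 65° clockwise round the pivot, and pushed until the slot end stopped hard on the second bolt at about 14 N. I then eased off, opened the gripper and lifted straight up.

- **Seating:** In the last wrist picture the bolt sits at y ≈ 3.2 mm in the slot (3 mm is fully home). The network's positions for the slot seat and the bolt agree to about 2 mm in that picture.
- **Scene view:** The same two positions come out about 3 mm apart. The network also puts the pivot about 1 cm off there, so I trusted the wrist picture over this view.
- **Smaller mould:** Its strap looks unchanged in the scene view and the robot never went near it. The network's readings of its knob differ by about 7 mm between the first and last pictures, which I took as detection noise.
- **Clearance:** The gripper was open and well above the moulds at hand-in, with almost no force on the wrist.

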